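Clear the test box, slide its guard shut and lock it

ROBOT

A 6-joint arm with a two-finger parallel gripper is mounted at the origin on a cart in front of the work surface, level with it; the furniture and walls round the work are solid. World frame = base frame: x ahead of the robot, y to its left, z up, the work surface at z = 0. Lengths are in mm, angles in rad, forces in N, time in s.
With the tool pointing down it reaches from about 225 to 725 mm from the base axis. Payload 3.1 kg.
Tool frame: the origin (TCP) lies on the centre line of the jaws, within the pads' length; the fingertips stand 25 mm ahead of it and the grasp point (between the pads) lies 6 mm ahead of it; z points along the fingers, y is the line along which they close (so a half turn about z gives the same grasp; the last joint's range is limited). The gripper opens to 85 mm and grips with 20 to 120 N. Pads are 22 mm wide; open, the fingers measure 114 mm over their backs; the gripper's body (76 mm by 85 mm) begins 54 mm behind the grasp point. The pads swing forward as they close: fully open they stand 13 mm farther back than shut.
Start: joints at [-0.128, 0.048, 0.099, 1.622, 0, 1.443], TCP at [524.993, -0.012, 256.312] pointing down, gripper open.
Joint ranges: [-2.91, 2.91], [-0.99, 1.94], [-1.21, 1.42], [-2.12, 2.29], [-1.49, 1.47], [-3.14, 3.14]. Speed limits (rad/s): [2.79, 2.79, 3.14, 3.14, 3.14, 3.14].

INTERFACE

Orientations are given as a rotation vector (axis times angle).
In Python, from station import env gives the robot as it stands.
- The arm moves only by the tool shift_gripper, called after "Emit:" as name(argument=value, ...), one argument or row to a line, values as JSON. Schema: {"type":"object","properties":{"increments":{"type":"array","items":{"type":"number"},"minItems":7,"maxItems":56},"grip_n":{"type":"number"},"only":{"type":"string"},"quiet":{"type":"boolean"},"lines":{"type":"string"}},"required":["increments"],"additionalProperties":false}. increments is one flat list of numbers that holds 1 to 8 rows one after another, with no inner brackets; each row has 7 numbers: the opening from 0.0 (shut) to 1.0 (fully open), then dx, dy, dz in units of 5 mm, then a rotation vector rx, ry, rz in units of 0.05 rad; each row is the pose to reach, as a shift and turn from the pose commanded when the call began, along the tool's axes at that moment; what a row does not reach only later rows make up. A row lasts 1/12 s, in which the tool goes at most 41.7 mm and 0.125 rad, less where a joint would pass 70% of its speed; a pose out of reach is approached as far as the arm can. The fingers move at their own pace and stop on an object; grip_n is the grip in N (left out, the last holds). Time passes only in rows, so rows that do not move let the fingers close. The tool returns the time, the measured TCP pose, the force, the opening and the grip force at its end. only (a regular expression) keeps the lines of the reply that match it, lines (a string "A,B") keeps lines A to B, and quiet returns only ok. Input that does not fit is refused with a message, and nothing moves.
- env.observe(): the state, without advancing time (a new reading comes with each control period).
- env.grab_frame(name): name is "scene" or "side" or "wrist"; returns (picture, depth): 480x640x3 uint8, red, green, blue; 480x640 float32, mm along the optical axis (not along the pixel's ray), 0 where there is no reading.
- env.camera_info(name): a dict with "intrinsics" (3x3 intrinsics, pixels), "world_from_camera" (4x4, takes a point from camera to world coordinates). Camera axes: x right, y down, z forward; pixel columns grow to the right and rows downward; lengths in mm; the calibration is good to about 2 mm. A picture is of the moment at which its call begins: read the wrist's pose just before it. camera_info takes no time and is no camera call; for the wrist camera it gives the pose at the moment of the call.
- env.close_job(): hands the job in; it is judged then, once.
The state is a dict: "time": time; "qpos": joint angles; "qd": joint speeds; "tau": joint torques, N m; "ee_pos": TCP position; "orientation": TCP orientation; "force": force on the tool from outside, world axes, zero at the start; "wrist_torque": the same for the moment, N m; "width": opening from 0.0 (shut) to 1.0 (fully open); "gripper_force": force on a finger pad.
Only numpy, scipy, OpenCV 4.12 (cv2) and the standard library are available. Lean on these libraries where they do the work, as an engineer would, in place of code of your own. Each camera call takes 0.05 s, during which the arm holds its last target. There are 200 camera calls.

TASK

A pair of pliers was left inside the high-voltage test box. Take it out and lay it flat inside the shallow steel tool tray without dropping it, then slide the box's clear guard fully shut and turn the quarter-turn latch clockwise until it snaps home in its locked position. Leave the other things on the bench where they are.

Things in the scene. Friction and masses are not known exactly. Their poses are not given: they have to be found in the camera images.
- test_box: Fixed grey sheet-metal box, 178 mm (its x) by 402 mm (its y, -285 to 117), walls 52 mm high, guard tracks to 66 mm. Origin: on the bench; z up, +x to the far side. Its open chamber, above the origin, is 166 mm wide (x -83 to 83) and 190 mm long (y -85 to 105), floor 6 mm above the bench. At y below -85 mm is a closed bay, over which the open guard parks.
- guard (a joint): Travel in m of the clear, aluminium-framed guard that slides over the chamber: 0 = fully shut (end stop), 0.190 = fully open; opening moves it along -y of test_box. About 2 N friction, stays where left. Starts at 0.162 to 0.188. Its top face is 59 mm above the bench, its leading edge at y = 108 mm minus the travel.
- guard_handle (a point): Centre of the bar of the guard's black bow handle: round bar 12 mm thick, 90 mm long along x of test_box, 101 mm above the bench, 42 mm above the guard, on posts at its two ends. Moves with the guard (at x = 0, y = -20 mm of test_box when shut). Axes as those of test_box.
- latch_grip (a point): Middle of the black grip of the latch on the guard, on its upright axis, 100 mm above the bench; moves with the guard (x = 49, y = 75 mm of test_box when shut). The grip is a bar 58 mm long (this point's y, turning with the latch), 14 mm wide, 88 to 112 mm above the bench. Under it a steel arm, 70 to 78 mm above the bench, reaches 45 mm from the axis to this point's +y.
- latch (a joint): Latch angle in rad, growing clockwise seen from above: 0 = unlocked, arm pointing along +y of test_box; 1.571 = locked, arm pointing to +x of test_box over the far track. An over-centre spring (up to about 0.06 N m) holds it at either end and, once more than about 0.25 rad past the middle (0.785), snaps it to that end when let go.
- pliers: Loose pliers with dipped grips, 124 mm long (y; grips to +y, jaws to -y), 41 mm wide (x), 11 mm thick, about 70 g, lying flat in the chamber. Origin: middle of the underside. At the origin the body is 40 mm wide along x and 10 mm high: grasp there across x.
- tool_tray: Fixed shallow open steel tray, 160 mm (x) by 190 mm (y), rim 18 mm high, wall and floor 3 mm. Origin: centre of the underside, on the bench.
- tin: Bystander: round white tin, 52 mm across, 22 mm high; origin at the middle of its underside.
- screwdriver: Bystander: screwdriver 151 mm long, 17 mm thick, lying along its y; origin at the middle of its underside.
- keeper (a point): Top of the fixed steel pin (12 mm thick, 79 mm above the bench) on the far track at x = 83, y = 58 mm of test_box. With the guard shut the locked arm lies behind it (4 mm play) and keeps the guard from creeping open. With the guard over 3 mm open the pin stops the arm from locking; a latch turned early hits the pin, so the guard cannot shut.
- carton: Bystander behind the box: little open-topped carton, 62 mm (x) by 125 mm (y), 52 mm high; origin at the middle of its underside.

How it is judged (in metres and radians):
On the way, in this order (a step that is already met when the one before it is completed fails the run):
1. the pliers lie flat in the tool tray, let go (x of pliers in the frame of tool_tray between -0.07 and 0.07 m and y of pliers in the frame of tool_tray between -0.08 and 0.08 m and height (world z) of pliers below 0.02 m and contact force between the fingers and pliers below 0.1 N), for 0.2 s.
2. the guard is fully shut (within 4 mm) (value of joint guard below 0.004 m), for 0.2 s.
3. the latch has snapped into its locked position (value of joint latch above 1.4 rad), for 0.2 s.
At the end, for the whole second after the job is handed in: The guard is within 4 mm of fully shut, the latch is turned past 1.4 rad (80 degrees) into its locked position, and the pliers lie flat (within 0.1 rad) and at rest inside the tool tray, their middle within 70 mm (tray x) and 80 mm (tray y) of the tray's centre (value of joint guard below 0.004 m and value of joint latch above 1.4 rad and x of pliers in the frame of tool_tray between -0.07 and 0.07 m and y of pliers in the frame of tool_tray between -0.08 and 0.08 m and height (world z) of pliers below 0.02 m and linear speed of pliers below 0.02 m/s and (angle between pliers's own z axis and vertical below 0.1 rad or angle between pliers's own z axis and vertical above 3.04 rad)); the robot touches nothing.
It fails at once if the pliers are dropped or thrown (moving over 1 m/s, not held: a fall of about 5 cm) (linear speed of pliers above 1 m/s and contact force between the fingers and pliers below 0.1 N).
It fails at once if the carton, the tin or the screwdriver is moved more than 30 mm (distance of any of carton, tin, screwdriver from where it was at the start of the episode above 0.03 m).
It also fails if it takes over 64 s, if anything falls off the work surface, if the arm or the gripper's body presses on something with over 40 N, if the wrist force passes 120 N, or if a joint passes its speed limit or range.

## Working session

There is one attempt and no reset: what is moved stays moved. The work goes in short steps, Python scripts to look and compute and a tool call to move; the robot and the scene stay as the last step left them, time stands still between calls to the robot, and variables do not carry over. Pictures are saved under pics/ and viewed, at most 10 in all, crops included, and the job is handed in when it is done.

```bash
ls; mkdir -p pics; python3 - <<'E'
from station import env
import cv2,numpy as np
s=env.observe();print(s['time'],s['ee_pos'],s['orientation'],s['width'])
for n in("scene","side"):
    p,d=env.grab_frame(n);cv2.imwrite(f"pics/{n}0.png",p[:,:,::-1]);np.save(f"pics/{n}0.npy",d)
    i=env.camera_info(n);print(n,i["intrinsics"],i["world_from_camera"])
E
```

```text
pics
station.py
0.0 [5.24465954e+02 7.06127757e-02 2.55101261e+02] [-2.22009472 -2.22017959  0.00222977] 0.9998148282381448
scene [[461.45723668   0.         315.28022542]
 [  0.         461.45723668 234.70670382]
 [  0.           0.           1.        ]] [[-5.28395117e-01 -4.32733972e-01  7.30438163e-01 -4.07793838e+02]
 [-8.48993140e-01  2.72402669e-01 -4.52777467e-01  6.83199132e+02]
 [-3.04111301e-03 -8.59382392e-01 -5.11324414e-01  7.42376312e+02]
 [ 0.00000000e+00  0.00000000e+00  0.00000000e+00  1.00000000e+00]]
side [[496.99024471   0.         313.87492676]
 [  0.         496.99024471 250.34408858]
 [  0.           0.           1.        ]] [[ 2.82498917e-01 -8.53829215e-01  4.37229956e-01 -5.27825608e+01]
 [-9.59214764e-01 -2.56218663e-01  1.19411195e-01 -3.67807863e+01]
 [ 1.00697077e-02 -4.53130962e-01 -8.91387083e-01  1.24273096e+03]
 [ 0.00000000e+00  0.00000000e+00  0.00000000e+00  1.00000000e+00]]
```

View pics/scene0.png

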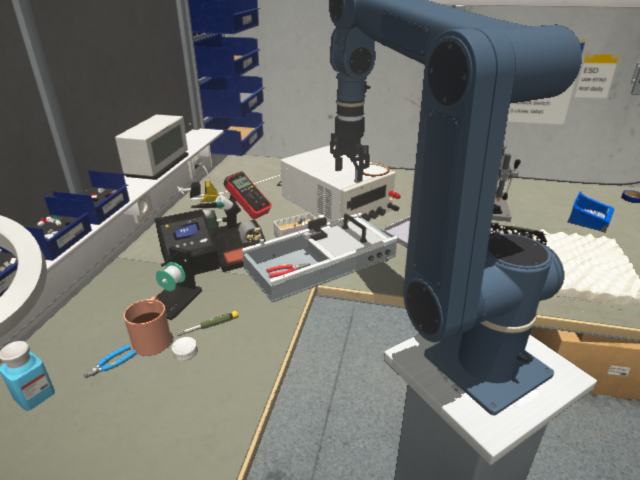

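View pics/side0.png

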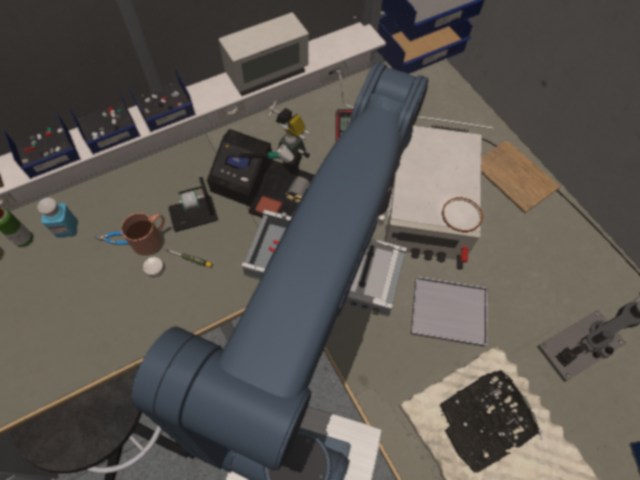

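The scene view shows the box, with red pliers at about (283,270), the handle near (355,228) and the latch near (318,230). In the side view, the tray corners are about (417,279), (488,289), (482,345) and (411,334). The arm hides the middle of the box, so I'll use the wrist camera.

```bash
cat > h.py <<'E'
import numpy as np,cv2
from station import env
def px(n,d,u,v,T=None,K=None):
    i=env.camera_info(n) if T is None else None
    K=i["intrinsics"] if K is None else K; T=i["world_from_camera"] if T is None else T
    z=np.median(d[v-1:v+2,u-1:u+2]); return (np.array(T)@np.r_[z*(np.linalg.inv(K)@[u,v,1]),1])[:3].round(1)
def shot(name):
    s=env.observe();T=env.camera_info("wrist")
    p,d=env.grab_frame("wrist");cv2.imwrite(f"pics/{name}.png",p[:,:,::-1])
    np.savez(f"pics/{name}.npz",d=d,T=T["world_from_camera"],K=T["intrinsics"],p=p);return s
def ray(name,u,v,z):
    f=np.load(f"pics/{name}.npz");T=f["T"];r=T[:3,:3]@np.linalg.inv(f["K"])@[u,v,1];o=T[:3,3]
    return (o+r*(z-o[2])/r[2]).round(1)
def dep(name,u,v):
    f=np.load(f"pics/{name}.npz");return px("wrist",f["d"],u,v,f["T"],f["K"])
E
python3 - <<'E'
from h import *
d=np.load("pics/side0.npy")
for c in[(417,279),(488,289),(482,345),(411,334),(450,310),(152,267),(190,257),(277,244),(250,266),(403,248),(384,306),(262,213)]:print(c,px("side",d,*c))
d=np.load("pics/scene0.npy")
for c in[(283,270),(355,228),(318,230),(184,348),(208,323),(300,222)]:print(c,px("scene",d,*c))
shot("w0")
E
```

```text
(417, 279) [ 548.3 -163.8   10.8]
(488, 289) [ 580.3 -355.6   -1.2]
(482, 345) [ 416.2 -358.4    8.5]
(411, 334) [ 395.  -179.5    2.7]
(450, 310) [ 489.3 -265.8    2.3]
(152, 267) [372.  531.   22.1]
(190, 257) [432.2 447.7  14.6]
(277, 244) [231.3  92.2 653.2]
(250, 266) [432.9 267.9  65.1]
(403, 248) [ 599.5 -104.9   66. ]
(384, 306) [425.  -92.7  64.4]
(262, 213) [617.  302.1  24.4]
(283, 270) [532.3 206.2   3.9]
(355, 228) [544.9 -47.   54.5]
(318, 230) [556.2  76.4  80.3]
(184, 348) [367.4 538.7  20.3]
(208, 323) [428.8 462.5   9.4]
(300, 222) [695.6  55.6  34.4]
```

View pics/w0.png

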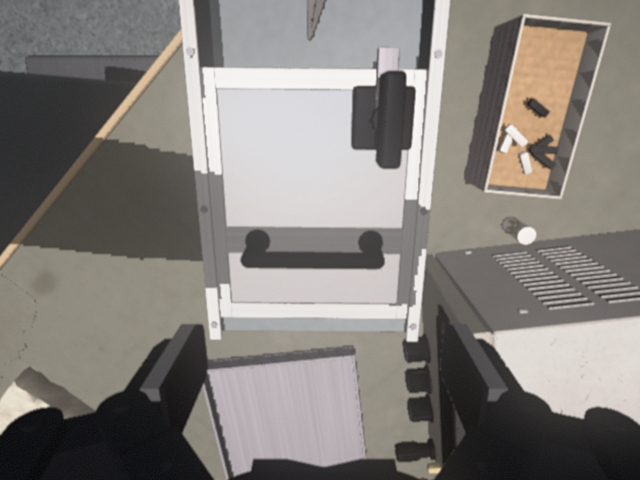

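The wrist view shows the guard with its handle bar at about (313,258) and the latch grip at about (391,118), arm pointing up (+y). The carton is on the right. I'm moving +y to look into the chamber.

Units first: shifts go in units of 5 mm and turns go in units of 0.05 rad. So 180 mm is 36, 160 mm is 32.

Emit:
shift_gripper(
  increments=[1, 8, 0, 0, 0, 0, 0, 1, 16, 0, 0, 0, 0, 0, 1, 24, 0, 0, 0, 0, 0, 1, 32, 0, 0, 0, 0, 0, 1, 36, 0, 0, 0, 0, 0, 1, 36, 0, 0, 0, 0, 0, 1, 36, 0, 0, 0, 0, 0],
)

```text
time: 0.73
ee_pos: [524.6, 181.0, 255.7]
orientation: [-2.218, -2.224, 0.002]
force: [-0.6, -0.3, 0.6]
width: 0.996
gripper_force: 0.0
```

```bash
python3 - <<'E'
from h import *
print(shot("w1"))
E
```

```text
{'time': 0.7333, 'qpos': array([ 2.11644140e-01,  1.27798298e-01,  1.83139262e-01,  1.62737437e+00,
       -6.18786558e-04,  1.77971286e+00]), 'qd': array([-0.04119387, -0.01232204, -0.00717372,  0.00203328, -0.00915245,
       -0.00276743]), 'tau': array([ 1.09071001e+00, -3.67848015e+01,  3.21087456e+01, -2.87300994e-02,
        1.19509147e-01,  2.66584073e-02]), 'ee_pos': array([524.55972079, 180.95097244, 255.67122295]), 'orientation': array([-2.21830034e+00, -2.22436012e+00,  2.15919023e-03]), 'force': array([-0.58068636, -0.32359142,  0.62221999]), 'wrist_torque': array([ 0.03845172, -0.02057984,  0.04061475]), 'gripper_force': 0.0, 'width': 0.995911182065414}
```

View pics/w1.png

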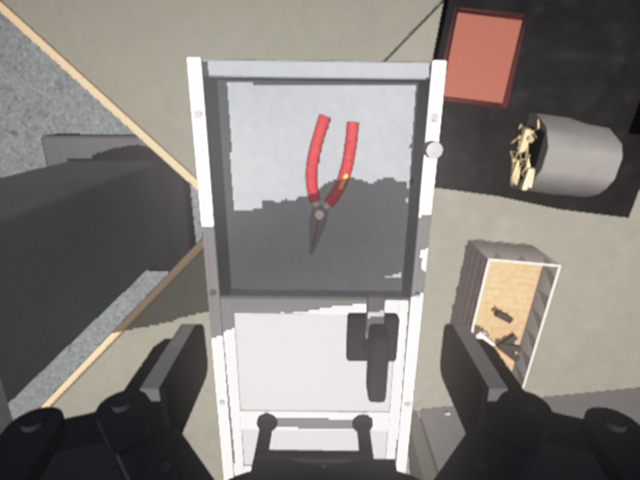

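The chamber shows the pliers with grip ends at (324,117) and (352,124), pivot at (319,214) and jaw tip at (312,253). The keeper pin is at (434,150), and the box's +y corners are at (189,59) and (446,61).

```bash
python3 - <<'E'
from h import *
P=dict(gripL=("w1",324,117,15),gripR=("w1",352,124,15),piv=("w1",319,214,15),tip=("w1",312,253,12),midL=("w1",313,180,15),midR=("w1",342,184,15),floor=("w1",270,150,6),pin=("w1",434,150,79),
cL=("w1",189,59,66),cR=("w1",446,61,66),bL=("w0",212,338,66),bR=("w0",416,338,66),
h0a=("w0",245,260,101),h0b=("w0",382,260,101),lat0=("w0",391,118,112),lat0top=("w0",391,75,112),lat0bot=("w0",388,164,112),arm0=("w0",388,50,78),
lat1=("w1",378,355,112),lead0=("w0",315,70,59),lead1=("w1",315,295,59))
for k,(n,u,v,z) in P.items(): print(k,"ray",ray(n,u,v,z),"depth",dep(n,u,v))
for t in[(230,420),(300,420)]:print("tray",dep("w0",*t))
for n,c in(("w0",(280,352)),("w0",(208,370)),("w0",(354,350))):print(ray(n,*c,18),dep(n,*c))
E
```

```text
gripL ray [525.1 250.1  15. ] depth [525.1 250.2  15.5]
gripR ray [548.4 244.6  15. ] depth [548.4 244.6  15.7]
piv ray [520.9 167.1  15. ] depth [520.8 166.9  14.2]
tip ray [514.2 128.7  12. ] depth [514.3 129.1  13. ]
midL ray [515.7 197.6  15. ] depth [515.7 197.6  15. ]
midR ray [541.  194.2  15. ] depth [540.9 194.3  15.9]
floor ray [478.2 222.2   6. ] depth [478.1 222.1   5.5]
pin ray [601.8 230.8  79. ] depth [602.1 230.7  77.9]
cL ray [433.2 289.8  66. ] depth [433.2 289.8  66.1]
cR ray [608.1 288.9  66. ] depth [608.6 289.   64.2]
bL ray [ 429.6 -108.7   66. ] depth [ 429.2 -109.5   64.8]
bR ray [ 603.3 -108.6   66. ] depth [ 603.5 -109.3   64.9]
h0a ray [469.4 -23.5 101. ] depth [470.4 -21.7 105.7]
h0b ray [565.9 -23.5 101. ] depth [565.4 -22.2 104.3]
lat0 ray [565.5  72.7 112. ] depth [565.6  72.7 111.2]
lat0top ray [564.2  96.8 112. ] depth [564.4  96.8 111.1]
lat0bot ray [565.1  45.2 112. ] depth [565.2  45.1 111.3]
arm0 ray [566.6 113.6  78. ] depth [566.7 113.7  77.1]
lat1 ray [565.3  86.3 112. ] depth [565.4  85.8 111.3]
lead0 ray [518.8 102.8  59. ] depth [518.8 102.8  58.7]
lead1 ray [517.9 108.7  59. ] depth [517.   88.3  17.9]
tray [ 420.4 -253.7    2.1]
tray [ 498.2 -253.7    1.9]
[ 481.1 -154.9   18. ] [ 478.7 -167.5   -0.8]
[ 407.2 -176.2   18. ] [ 407.  -176.8   17.2]
[ 554.8 -152.5   18. ] [ 556.4 -165.3   -1.3]
```

```bash
python3 - <<'E'
from h import *
f=np.load("pics/w1.npz");p=f["p"].astype(int)
m=((p[...,0]>p[...,1]+50)&(p[...,0]>90)).astype(np.uint8);m[:,:250]=0;m[:,410:]=0;m[:90]=0;m[290:]=0
v,u=np.nonzero(m)
W=np.array([ray("w1",a,b,13)[:2] for a,b in zip(u,v)]+[ray("w1",312,254,12)[:2]],np.float32)
for k in range(0,1):
    print(W.min(0),W.max(0),cv2.minAreaRect(W))
# width at slices along axis
a=np.array([.186,.982]);b=np.array([.982,-.186]);s=W@a;t=W@b
print(s.min(),s.max())
for q in np.arange(s.min(),s.max(),8):
    k=abs(s-q)<3
    if k.any():print(round(q-s.min()),t[k].min().round(1),t[k].max().round(1))
# scene check, second view of pliers
d=np.load("pics/scene0.npy")
i=cv2.imread("pics/scene0.png")[:,:,::-1].astype(int)
m=(i[...,0]>i[...,1]+50);v,u=np.nonzero(m[255:285,260:305]);
X=np.array([px("scene",d,a+260,c+255) for a,c in zip(u,v)]);print(len(X),np.median(X,0),X.min(0),X.max(0))
E
```

```text
[509.5 127.7] [553.6 251.7] ((525.1296997070312, 188.5070037841797), (123.53215026855469, 39.438438415527344), 78.53050231933594)
221.04259927368165 344.689194732666
0 481.2 481.2
48 470.3 491.0
56 466.1 494.2
64 463.8 496.3
72 462.4 498.3
80 461.4 500.4
88 461.3 500.7
96 461.5 500.4
104 462.2 500.0
112 462.8 499.2
120 464.0 498.4
192 [525.   217.45  12.3 ] [503.6 178.7   5.1] [561.4 253.8  15.8]
```

Pliers: centre (525.1, 188.5), axis 0.20 rad clockwise of +y, 124 x 39 mm, which matches the given size. Top surface is about 15-16 mm, as it should be. Descending with the jaws part-closed.

Scaled: 190 mm is 38, 80 mm is 16, 0.2 rad is 4.

Emit:
shift_gripper(
  increments=[0.7, 1, 0, 8, 0, 0, 2, 0.7, 2, 0, 16, 0, 0, 4, 0.7, 2, 0, 24, 0, 0, 4, 0.7, 2, 0, 32, 0, 0, 4, 0.7, 2, 0, 38, 0, 0, 4, 0.7, 2, 0, 40, 0, 0, 4, 0.7, 2, 0, 40, 0, 0, 4, 0.7, 2, 0, 40, 0, 0, 4],
)

```text
time: 1.45
ee_pos: [525.5, 189.0, 57.1]
orientation: [2.433, 1.986, 0.0]
force: [0.2, -0.8, -0.1]
width: 0.7
gripper_force: 0.0
```

```bash
python3 - <<'E'
from h import *
shot("w2")
E
```

```text
(no output)
```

View pics/w2.png

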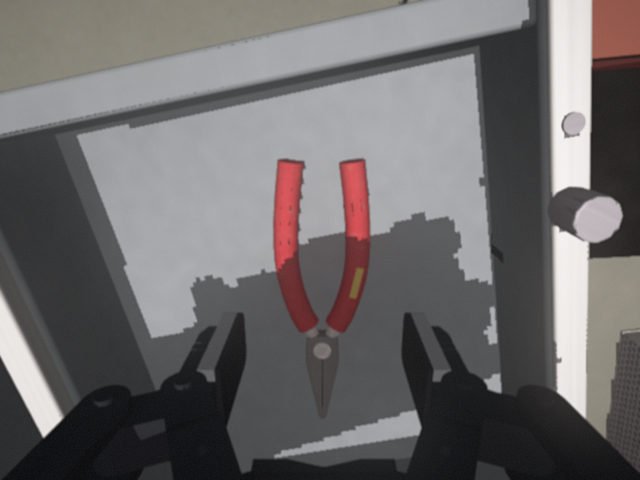

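The pliers are aligned and centred between the fingers (pliers axis at u≈322, jaw midline at u≈323). I'll check height by triangulation, then descend gently.

```bash
python3 - <<'E'
from h import *
# triangulate features seen in w1 and w2
for a,b in(((319,214),(322,350)),((324,117),(290,162)),((352,124),(353,162))):
    A=[];B=[]
    for n,q in(("w1",a),("w2",b)):
        f=np.load(f"pics/{n}.npz");r=f["T"][:3,:3]@np.linalg.inv(f["K"])@[*q,1];r/=np.linalg.norm(r);M=np.eye(3)-np.outer(r,r);A.append(M);B.append(M@f["T"][:3,3])
    print(np.linalg.solve(sum(A),sum(B)).round(1),dep("w2",*b))
E
```

```text
[521.  167.   14.8] [521.  166.7  14.5]
[525.  249.9   5.6] [525.9 251.   13.8]
[550.  243.5  -3.9] [549.5 246.2  14.6]
```

Emit:
shift_gripper(
  increments=[0.65, 0, 0, 2.4, 0, 0, 0, 0.65, 0, 0, 3.6, 0, 0, 0, 0.65, 0, 0, 4.2, 0, 0, 0, 0.65, 0, 0, 4.2, 0, 0, 0],
  grip_n=40,
)

```text
time: 1.83
ee_pos: [524.5, 189.9, 34.7]
orientation: [-2.432, -1.988, 0.002]
force: [-0.1, -0.1, 0.0]
width: 0.65
gripper_force: 0.0
```

Scaled: 1 mm is 0.2.

Emit:
shift_gripper(
  increments=[0.5, 0, 0, 0.2, 0, 0, 0, 0.4, 0, 0, 0.2, 0, 0, 0, 0.2, 0, 0, 0.2, 0, 0, 0, 0.2, 0, 0, 0.2, 0, 0, 0, 0.2, 0, 0, 0.2, 0, 0, 0, 0.2, 0, 0, 0.2, 0, 0, 0],
  grip_n=40,
)

```text
time: 2.33
ee_pos: [525.2, 190.2, 34.8]
orientation: [2.432, 1.989, 0.001]
force: [-0.6, 0.0, 2.2]
width: 0.381
gripper_force: 39.1
```

Gripped. The 32 mm opening agrees with the body width in the mask slices. Lifting and looking.

Emit:
shift_gripper(
  increments=[0.2, 0, 0, -2, 0, 0, 0, 0.2, 0, 0, -6, 0, 0, 0, 0.2, 0, 0, -12, 0, 0, 0, 0.2, 0, 0, -19, 0, 0, 0, 0.2, 0, 0, -26, 0, 0, 0, 0.2, 0, 0, -29, 0, 0, 0, 0.2, 0, 0, -29, 0, 0, 0],
  grip_n=60,
)

```text
time: 2.92
ee_pos: [528.1, 190.6, 185.7]
orientation: [2.428, 1.985, 0.015]
force: [1.0, 0.8, 0.3]
width: 0.364
gripper_force: 58.2
```

```bash
python3 - <<'E'
from h import *
shot("w3")
E
```

```text
(no output)
```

View pics/w3.png

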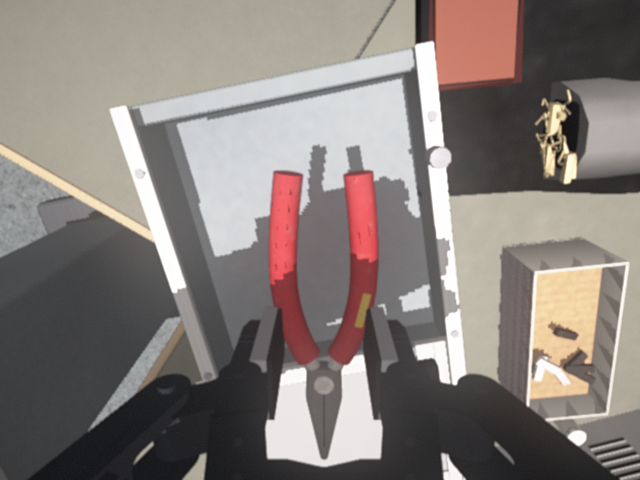

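The pliers are held squarely: grips at (288,175) and (358,175), jaw tip at (323,455). Next, the tray centre and the shift.

```bash
python3 - <<'E'
from h import *
from scipy.spatial.transform import Rotation as R
i=env.camera_info("side");T=i["world_from_camera"];K=np.array(i["intrinsics"])
def r(u,v,z):
    q=T[:3,:3]@np.linalg.inv(K)@[u,v,1];o=T[:3,3];return (o+q*(z-o[2])/q[2]).round(1)
C=np.array([r(*c,18) for c in[(417,279),(488,289),(485,345),(411,334)]]);print(C,C.mean(0))
d=np.load("pics/side0.npy")
for v in(300,320):print([px("side",d,u,v)[2] for u in range(406,494,4)])
s=env.observe();print(s['ee_pos'],R.from_rotvec(s['orientation']).as_matrix().T@(np.array([488,-258,120])-s['ee_pos']))
E
```

```text
[[ 544.7 -163.1   18. ]
 [ 570.5 -350.7   18. ]
 [ 414.7 -363.2   18. ]
 [ 389.5 -177.8   18. ]] [ 479.85 -263.7    18.  ]
[np.float64(0.2), np.float64(-1.2), np.float64(5.3), np.float64(2.9), np.float64(2.9), np.float64(3.3), np.float64(3.3), np.float64(3.5), np.float64(3.7), np.float64(3.1), np.float64(5.1), np.float64(0.9), np.float64(4.8), np.float64(3.8), np.float64(4.3), np.float64(2.6), np.float64(4.1), np.float64(4.9), np.float64(0.6), np.float64(3.3), np.float64(12.5), np.float64(1.0)]
[np.float64(1.1), np.float64(0.7), np.float64(4.3), np.float64(3.3), np.float64(2.8), np.float64(3.3), np.float64(3.3), np.float64(4.2), np.float64(4.2), np.float64(1.7), np.float64(4.5), np.float64(3.0), np.float64(4.1), np.float64(4.2), np.float64(3.5), np.float64(1.8), np.float64(1.8), np.float64(2.2), np.float64(2.9), np.float64(4.0), np.float64(16.4), np.float64(-0.2)]
[526.82012664 190.30243848 182.57255487] [-447.21893589   50.72166205   61.80565978]
```

Scaled: -45 mm is -9, 5 mm is 1, -0.32 rad is -6.4.

Emit:
shift_gripper(
  increments=[0.2, -3, 0.4, 0, 0, 0, -0.8, 0.2, -9, 1, 0, 0, 0, -1.6, 0.2, -16, 1.8, 0, 0, 0, -2.4, 0.2, -23.6, 2.6, 0, 0, 0, -3.2, 0.2, -31.6, 3.4, 0, 0, 0, -4, 0.2, -39.6, 4.2, 0, 0, 0, -4.8, 0.2, -47.6, 5, 0, 0, 0, -5.6, 0.2, -55.6, 5.8, 0, 0, 0, -6.4],
)

```text
time: 3.63
ee_pos: [496.3, -89.6, 176.8]
orientation: [-2.079, -2.35, 0.003]
force: [-0.1, -0.1, -0.3]
width: 0.361
gripper_force: 58.2
```

```bash
python3 - <<'E'
from h import *
from scipy.spatial.transform import Rotation as R
s=env.observe();print(s['ee_pos'],R.from_rotvec(s['orientation']).as_matrix().T@(np.array([484,-260,60])-s['ee_pos']))
E
```

```text
[496.27215017 -89.60263612 176.76778429] [-167.82005868  -32.51252649  116.61880749]
```

Emit:
shift_gripper(
  increments=[0.2, -7.6, -1.4, 0, 0, 0, 0, 0.2, -15.2, -2.8, 0, 0, 0, 0, 0.2, -22.8, -4.2, 0, 0, 0, 0, 0.2, -29.6, -5.6, 0, 0, 0, 0, 0.2, -33.6, -6.4, 4, 0, 0, 0, 0.2, -33.6, -6.4, 10, 0, 0, 0, 0.2, -33.6, -6.4, 15, 0, 0, 0, 0.2, -33.6, -6.4, 16, 0, 0, 0],
)

```text
time: 4.3
ee_pos: [481.8, -256.6, 91.4]
orientation: [-2.077, -2.339, 0.003]
force: [-0.8, 0.4, -2.0]
width: 0.363
gripper_force: 58.2
```

```bash
python3 - <<'E'
from h import *
shot("w4"); print(env.observe()['ee_pos'])
E
```

```text
[ 482.35918439 -256.39301855   92.60503549]
```

View pics/w4.png

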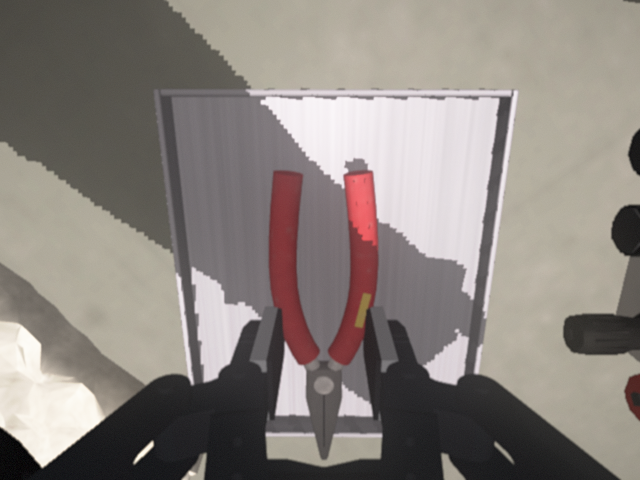

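The tray is square with the jaws, with corners at about (157,91), (516,91), (195,435) and (470,435). I'll compute its centre from these.

```bash
python3 - <<'E'
from h import *
from scipy.spatial.transform import Rotation as R
C=np.array([ray("w4",*c,18) for c in[(157,91),(516,91),(195,435),(470,435)]]);print(C,C.mean(0))
s=env.observe();m=C.mean(0);m[2]=32;print(s['ee_pos'],R.from_rotvec(s['orientation']).as_matrix().T@(m-s['ee_pos']))
E
```

```text
[[ 399.2 -178.3   18. ]
 [ 553.9 -160.1   18. ]
 [ 419.3 -364.6   18. ]
 [ 576.7 -344.4   18. ]] [ 487.275 -261.85    18.   ]
[ 482.35918439 -256.39301855   92.60503549] [-6.51451885  4.80600462 60.50931812]
```

Scaled: 50 mm is 10, 5 mm is 1.

Emit:
shift_gripper(
  increments=[0.2, -0.6, 0.4, 3, 0, 0, 0, 0.2, -1.2, 1, 6, 0, 0, 0, 0.2, -1.2, 1, 8.4, 0, 0, 0, 0.2, -1.2, 1, 9.6, 0, 0, 0, 0.2, -1.2, 1, 10, 0, 0, 0, 0.2, -1.2, 1, 10, 0, 0, 0, 0.2, -1.2, 1, 10, 0, 0, 0],
)

```text
time: 4.93
ee_pos: [492.6, -264.3, 50.1]
orientation: [2.083, 2.35, 0.0]
force: [-0.7, -0.0, -0.4]
width: 0.362
gripper_force: 58.3
```

Emit:
shift_gripper(
  increments=[0.2, 0, 0, 1.6, 0, 0, 0, 0.2, 0, 0, 2.6, 0, 0, 0, 0.2, 0, 0, 3, 0, 0, 0, 0.2, 0, 0, 3.2, 0, 0, 0, 0.2, 0, 0, 3.4, 0, 0, 0, 0.2, 0, 0, 3.4, 0, 0, 0, 0.2, 0, 0, 3.4, 0, 0, 0],
)

```text
time: 5.52
ee_pos: [492.3, -264.3, 32.4]
orientation: [2.084, 2.35, 0.0]
force: [0.0, -0.2, -0.7]
width: 0.364
gripper_force: 58.5
```

Emit:
shift_gripper(
  increments=[0.2, 0, 0, 0.1, 0, 0, 0, 0.2, 0, 0, 0.2, 0, 0, 0, 0.2, 0, 0, 0.3, 0, 0, 0, 0.2, 0, 0, 0.3, 0, 0, 0],
)

```text
time: 5.85
ee_pos: [492.5, -264.4, 32.0]
orientation: [2.084, 2.35, -0.0]
force: [-0.6, 0.3, 4.7]
width: 0.365
gripper_force: 59.9
```

Contact (4.7 N upward). Releasing in place, then rising.

Scaled: -70 mm is -14, -35 mm is -7.

Emit:
shift_gripper(
  increments=[0.38, 0, 0, 0, 0, 0, 0, 0.45, 0, 0, 0, 0, 0, 0, 0.55, 0, 0, 0, 0, 0, 0, 0.65, 0, 0, 0, 0, 0, 0, 0.65, 0, 0, 0, 0, 0, 0, 0.65, 0, 0, -2, 0, 0, 0, 0.65, 0, 0, -7, 0, 0, 0, 0.65, 0, 0, -14, 0, 0, 0],
)

```text
time: 6.52
ee_pos: [489.6, -262.4, 98.1]
orientation: [-2.079, -2.344, 0.001]
force: [0.9, -0.5, 0.1]
width: 0.651
gripper_force: 0.0
```

Emit:
shift_gripper(
  increments=[0.65, 0, 0, -7, 0, 0, 0, 0.65, 0, 0, -14, 0, 0, 0, 0.65, 0, 0, -17, 0, 0, 0, 0.65, 0, 0, -17, 0, 0, 0, 0.65, 0, 0, -17, 0, 0, 0],
)

```text
time: 6.93
ee_pos: [493.1, -264.8, 187.9]
orientation: [2.082, 2.348, 0.001]
force: [-0.1, 0.4, -0.4]
width: 0.647
gripper_force: 0.0
```

```bash
python3 - <<'E'
from h import *
shot("w5"); print(env.observe()['ee_pos'])
E
```

```text
[ 492.19328521 -264.18372697  185.85529672]
```

View pics/w5.png

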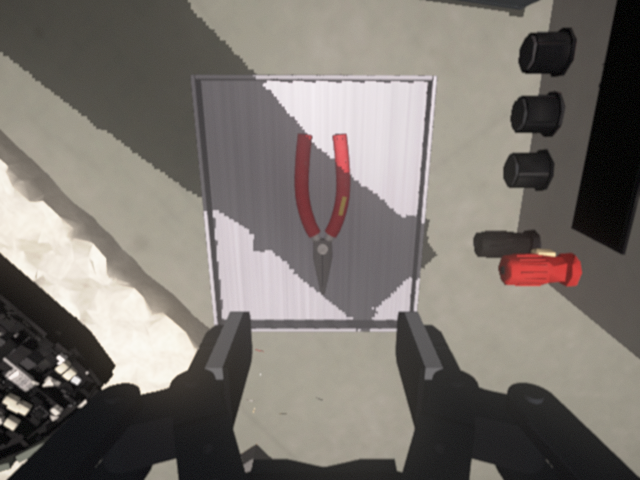

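The pliers lie flat and centred in the tray, at about (322,210). Next, work out the shift to the handle with the tool turned a quarter turn, which leaves joint 6 room for the latch turn.

```bash
cat >> h.py <<'E'
from scipy.spatial.transform import Rotation as R
def to(pos,yaw): # yaw: world direction angle of tool x, pointing down
    s=env.observe();Rc=R.from_rotvec(s['orientation']).as_matrix()
    c,n=np.cos(yaw),np.sin(yaw);Rt=np.array([[c,n,0],[n,-c,0],[0,0,-1]])
    print("meas",s['ee_pos'].round(1),"q",s['qpos'].round(2),"shift",(Rc.T@(np.array(pos)-s['ee_pos'])).round(1),"rot",R.from_matrix(Rc.T@Rt).as_rotvec().round(3))
E
python3 -c "
from h import *
to([517.7,-22.7,190],np.pi-0.0105)"
```

```text
meas [ 492.2 -264.2  185.9] q [-0.61  0.13  0.05  1.49  0.    0.84] shift [236.7  54.2  -4.2] rot [ 0.    0.   -1.44]
```

Scaled: 237 mm is 47.4, 225 mm is 45, -0.96 rad is -19.2.

Emit:
shift_gripper(
  increments=[0.5, 6, 1.4, 0, 0, 0, -2.4, 0.5, 12, 2.8, 0, 0, 0, -4.8, 0.5, 19, 4.4, 0, 0, 0, -7.2, 0.5, 26, 6, 0, 0, 0, -9.6, 0.5, 33, 7.6, 0, 0, 0, -12, 0.5, 40, 9.2, 0, 0, 0, -14.4, 0.5, 45, 10.2, 0, 0, 0, -16.8, 0.5, 47.4, 10.8, 0, 0, 0, -19.2],
)

```text
time: 7.65
ee_pos: [515.7, -18.9, 183.2]
orientation: [-0.748, -3.046, -0.002]
force: [-0.4, -0.3, 1.0]
width: 0.499
gripper_force: 0.0
```

Emit:
shift_gripper(
  increments=[0.5, 0, 0, 0, 0, 0, -2.4, 0.5, 0, 0, 0, 0, 0, -4.8, 0.5, 0, 0, 0, 0, 0, -7.2, 0.5, 0, 0, 0, 0, 0, -9.6, 0.5, 0, 0, 0, 0, 0, -9.6, 0.5, 0, 0, 0, 0, 0, -9.6],
)

```text
time: 8.15
ee_pos: [516.3, -22.2, 183.7]
orientation: [-0.022, -3.138, -0.001]
force: [-0.3, -1.0, -0.1]
width: 0.499
gripper_force: 0.0
```

```bash
python3 - <<'E'
from h import *
shot("w6");to([517.7,-22.7,107],np.pi-0.0105)
E
```

```text
meas [516.5 -22.3 184.1] q [-0.17  0.03 -0.07  1.48  0.   -0.16] shift [-1.4 -0.4 77.1] rot [ 0.001 -0.003 -0.003]
```

View pics/w6.png

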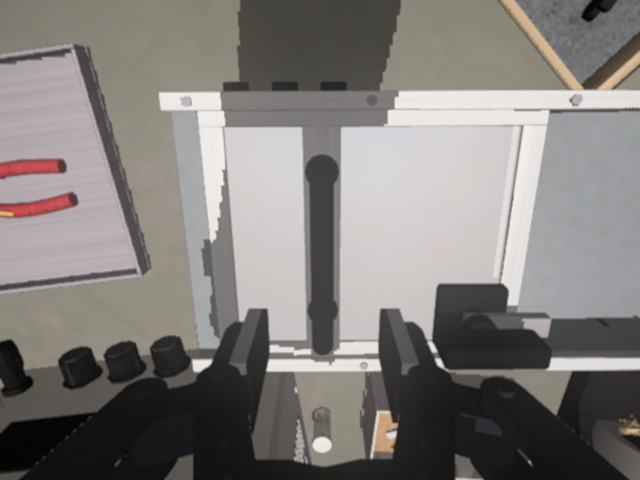

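The bar is at u≈322, centred between the fingers (mid u≈323), and the latch is clear to the right. Descending and gripping.

```bash
python3 -c "
from h import *
print(ray('w6',322,160,105),ray('w6',322,350,105))"
```

```text
[459.4 -22.8 105. ] [562.7 -24.5 105. ]
```

Emit:
shift_gripper(
  increments=[0.5, -0.2, 0, 5, 0, 0, 0, 0.5, -0.2, 0, 10, 0, 0, 0, 0.5, -0.2, 0, 13.6, 0, 0, 0, 0.5, -0.2, 0, 15.4, 0, 0, 0, 0.5, -0.2, 0, 15.4, 0, 0, 0, 0.1, -0.2, 0, 15.4, 0, 0, 0, 0.05, -0.2, 0, 15.4, 0, 0, 0, 0.05, -0.2, 0, 15.4, 0, 0, 0],
  grip_n=40,
)

```text
time: 8.87
ee_pos: [519.6, -22.8, 110.6]
orientation: [0.018, 3.139, -0.001]
force: [-0.2, -0.3, 0.8]
width: 0.119
gripper_force: 38.9
```

Emit:
shift_gripper(
  increments=[0, 0, 0, 0, 0, 0, 0, 0, 0, 0, 0, 0, 0, 0, 0, 0, 0, 0, 0, 0, 0],
)

```text
time: 9.12
ee_pos: [519.6, -22.8, 110.6]
orientation: [0.017, 3.138, -0.001]
force: [0.4, -0.0, 5.3]
width: 0.118
gripper_force: 39.3
```

Emit:
shift_gripper(
  increments=[0, 0, 2, 0, 0, 0, 0, 0, 0, 6, 0, 0, 0, 0, 0, 0, 11, 0, 0, 0, 0, 0, 0, 16, 0, 0, 0, 0, 0, 0, 21, 0, 0, 0, 0, 0, 0, 26, 0, 0, 0, 0, 0, 0, 30, 0, 0, 0, 0, 0, 0, 32, 0, 0, 0, 0],
)

```text
time: 9.78
ee_pos: [521.1, 139.5, 110.6]
orientation: [0.014, 3.138, 0.0]
force: [-1.1, -2.9, 6.3]
width: 0.12
gripper_force: 39.7
```

Emit:
shift_gripper(
  increments=[0, 0, 0.8, 0, 0, 0, 0, 0, 0, 1.6, 0, 0, 0, 0, 0, 0, 2.2, 0, 0, 0, 0, 0, 0, 2.6, 0, 0, 0, 0, 0, 0, 2.6, 0, 0, 0, 0, 0, 0, 2.6, 0, 0, 0, 0],
)

```text
time: 10.28
ee_pos: [521.2, 150.9, 110.6]
orientation: [0.017, 3.139, 0.001]
force: [-0.6, -1.5, 5.3]
width: 0.121
gripper_force: 39.7
```

Moved 173.7 mm so far. Creeping to the stop.

Scaled: 6 mm is 1.2, 4.5 mm is 0.9.

Emit:
shift_gripper(
  increments=[0, 0, 0.3, 0, 0, 0, 0, 0, 0, 0.6, 0, 0, 0, 0, 0, 0, 0.9, 0, 0, 0, 0, 0, 0, 1.2, 0, 0, 0, 0, 0, 0, 1.2, 0, 0, 0, 0, 0, 0, 1.2, 0, 0, 0, 0],
)

```text
time: 10.78
ee_pos: [521.2, 154.3, 110.6]
orientation: [0.019, 3.139, -0.009]
force: [-2.1, -6.5, 7.0]
width: 0.125
gripper_force: 39.8
```

Emit:
shift_gripper(
  increments=[0, 0, 0.4, 0, 0, 0, 0, 0, 0, 0.8, 0, 0, 0, 0, 0, 0, 0.8, 0, 0, 0, 0, 0, 0, 0.8, 0, 0, 0, 0],
)

```text
time: 11.12
ee_pos: [521.2, 154.6, 110.6]
orientation: [0.022, 3.139, -0.022]
force: [-1.1, -14.9, 8.0]
width: 0.123
gripper_force: 40.2
```

End stop reached: 15 N for only 0.3 mm of motion, at y=154.6 against an expected 154.4. Relaxing, releasing and rising.

Emit:
shift_gripper(
  increments=[0, 0, -0.8, 0, 0, 0, 0, 0, 0, -1.2, 0, 0, 0, 0, 0.2, 0, -1.2, 0, 0, 0, 0, 0.5, 0, -1.2, 0, 0, 0, 0, 0.5, 0, -1.2, 0, 0, 0, 0, 0.5, 0, -1.2, -3, 0, 0, 0, 0.5, 0, -1.2, -9, 0, 0, 0, 0.5, 0, -1.2, -16, 0, 0, 0],
)

```text
time: 11.78
ee_pos: [518.0, 154.5, 186.0]
orientation: [-0.016, -3.134, 0.002]
force: [0.6, 0.2, -0.4]
width: 0.499
gripper_force: 0.0
```

Emit:
shift_gripper(
  increments=[0.5, 0, 0, 0, 0, 0, -2.4, 0.5, 0, 0, 0, 0, 0, -4.8, 0.5, 0, 0, 0, 0, 0, -7.2, 0.5, 0, 0, 0, 0, 0, -9.6, 0.5, 0, 0, 0, 0, 0, -12, 0.5, 0, 0, 0, 0, 0, -14.4, 0.5, 0, 0, 0, 0, 0, -16.8, 0.5, 0, 0, 0, 0, 0, -19.2],
)

```text
time: 12.45
ee_pos: [520.0, 154.8, 188.1]
orientation: [1.444, -2.789, -0.001]
force: [-0.6, 0.1, -0.3]
width: 0.502
gripper_force: 0.0
```

```bash
python3 -c "
from h import *
to([567.2,248.2,190],-np.pi/2-0.0105)"
```

```text
meas [520.  154.8 188.1] q [ 0.17  0.09  0.01  1.49  0.   -0.79] shift [-103.5   15.4   -2. ] rot [ 0.001 -0.001 -0.605]
```

Scaled: -103 mm is -20.6, -85 mm is -17, -0.605 rad is -12.1.

Emit:
shift_gripper(
  increments=[0.5, -5, 0.8, 0, 0, 0, -2.4, 0.5, -11, 1.6, 0, 0, 0, -4.8, 0.5, -17, 2.4, 0, 0, 0, -7.2, 0.5, -20.6, 3, 0, 0, 0, -9.6, 0.5, -20.6, 3, 0, 0, 0, -12.1, 0.5, -20.6, 3, 0, 0, 0, -12.1, 0.5, -20.6, 3, 0, 0, 0, -12.1],
)

```text
time: 13.03
ee_pos: [567.7, 247.3, 187.9]
orientation: [2.199, -2.241, -0.001]
force: [-0.4, 0.0, 0.7]
width: 0.498
gripper_force: 0.0
```

```bash
python3 - <<'E'
from h import *
shot("w7");to([567.2,248.2,106],-np.pi/2-0.0105)
E
```

```text
meas [567.7 246.9 188.2] q [ 0.3   0.29  0.24  1.52 -0.   -1.25] shift [-1.3  0.5 82.2] rot [ 0.001 -0.001 -0.009]
```

View pics/w7.png

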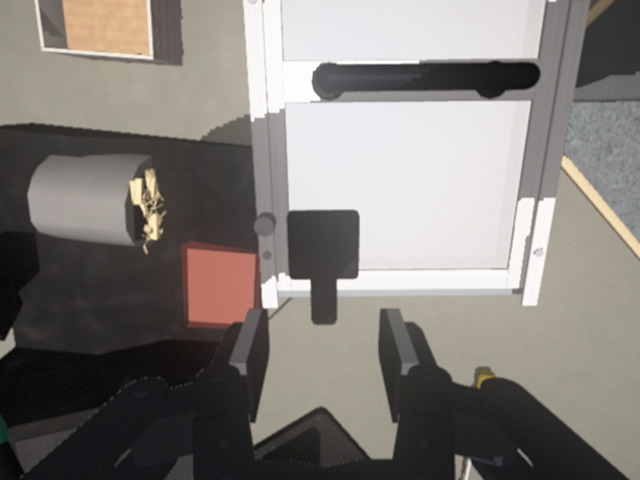

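The handle is at about v=77, so the guard is shut. The latch is at about (323,250), in shadow, with the keeper at (264,225). I'll locate the grip and arm from depth.

```bash
python3 - <<'E'
from h import *
f=np.load("pics/w7.npz");d=f["d"];T=f["T"];K=f["K"]
vv,uu=np.mgrid[190:345,240:380];z=d[190:345,240:380].ravel()
P=(T[:3,:3]@(np.linalg.inv(K)@np.c_[uu.ravel(),vv.ravel(),np.ones(z.size)].T*z)).T+T[:3,3]
P=P[z>0]
for lo,hi in((106,118),(80,105),(72,82),(62,70),(55,61)):
    k=(P[:,2]>lo)&(P[:,2]<hi)&(P[:,1]>190)
    if k.sum()>20:print(lo,hi,k.sum(),P[k].min(0).round(),P[k].max(0).round(),np.median(P[k],0).round(1),cv2.minAreaRect(P[k][:,:2].astype(np.float32)))
print(dep("w7",430,281),dep("w7",324,76))
E
```

```text
106 118 2794 [562. 218. 106.] [576. 276. 113.] [568.5 244.6 111. ] ((568.6185302734375, 247.43817138671875), (58.01304626464844, 13.659790992736816), 89.3912353515625)
80 105 323 [559. 218.  80.] [578. 253. 105.] [567.9 219.5  92.8] ((567.8299560546875, 235.53109741210938), (34.57537841796875, 19.537128448486328), 86.5275650024414)
72 82 381 [559. 224.  72.] [608. 247.  82.] [601.6 229.7  78. ] ((583.4815673828125, 238.43557739257812), (11.789626121520996, 52.369773864746094), 65.95050811767578)
62 70 4496 [546. 212.  62.] [609. 290.  70.] [584.2 246.9  67.4] ((577.4390869140625, 250.92247009277344), (77.84762573242188, 61.975341796875), 89.39337921142578)
55 61 5147 [532. 213.  55.] [599. 281.  61.] [557.9 236.2  57. ] ((565.5779418945312, 247.26388549804688), (67.29042053222656, 67.20792388916016), 89.53860473632812)
[499.3 275.7  58.6] [566.2 152.5 105.3]
```

The grip measures 58 x 13.7 mm at (568.6, 247.4), top 111 mm, which fits the text and the shut pose. Grasping it.

Emit:
shift_gripper(
  increments=[0.5, -0.2, -0.1, 6, 0, 0, 0, 0.5, -0.2, -0.1, 11.6, 0, 0, 0, 0.5, -0.2, -0.1, 14.4, 0, 0, 0, 0.5, -0.2, -0.1, 15.2, 0, 0, 0, 0.5, -0.2, -0.1, 15.2, 0, 0, 0, 0.2, -0.2, -0.1, 15.2, 0, 0, 0, 0, -0.2, -0.1, 15.2, 0, 0, 0, 0, -0.2, -0.1, 15.2, 0, 0, 0],
  grip_n=40,
)

```text
time: 13.75
ee_pos: [567.9, 248.2, 115.2]
orientation: [-2.203, 2.24, 0.002]
force: [-4.1, 0.5, 4.7]
width: 0.154
gripper_force: 41.0
```

Emit:
shift_gripper(
  increments=[0, 0, 0, 0, 0, 0, 0, 0, 0, 0, 0, 0, 0, 0, 0, 0, 0, 0, 0, 0, 0],
)

```text
time: 14.0
ee_pos: [567.9, 248.2, 115.2]
orientation: [-2.203, 2.24, 0.001]
force: [-5.2, -1.0, 4.3]
width: 0.155
gripper_force: 40.8
```

```bash
python3 -c "
from h import *
to([568.2,247.8,110],-np.pi/2-0.0105)"
```

```text
meas [567.9 248.2 115.2] q [ 0.3   0.31  0.11  1.38  0.   -1.25] shift [ 0.4 -0.3  5.2] rot [ 0.     0.001 -0.006]
```

Gripped at 13 mm. Turning clockwise (+tool z).

Emit:
shift_gripper(
  increments=[0, 0, 0, 0, 0, 0, 2, 0, 0, 0, 0, 0, 0, 4.4, 0, 0, 0, 0, 0, 0, 6.8, 0, 0, 0, 0, 0, 0, 9.2, 0, 0, 0, 0, 0, 0, 11.6, 0, 0, 0, 0, 0, 0, 14, 0, 0, 0, 0, 0, 0, 16, 0, 0, 0, 0, 0, 0, 16],
)

```text
time: 14.67
ee_pos: [567.6, 248.3, 115.2]
orientation: [1.152, -2.922, -0.002]
force: [-5.9, 0.2, 4.4]
width: 0.153
gripper_force: 40.8
```

```bash
python3 -c "
from h import *
s=env.observe();print(s['wrist_torque']);to([568.2,247.8,110],-np.pi/2-0.0105)"
```

```text
[-0.19272338  1.19919731 -0.04739769]
meas [567.6 248.3 115.2] q [ 0.3   0.31  0.11  1.38  0.   -0.45] shift [-0.1 -0.8  5.2] rot [ 0.001  0.    -0.809]
```

Scaled: 0.76 rad is 15.2.

Emit:
shift_gripper(
  increments=[0, 0, 0, 0, 0, 0, 2, 0, 0, 0, 0, 0, 0, 4.4, 0, 0, 0, 0, 0, 0, 6.8, 0, 0, 0, 0, 0, 0, 9.2, 0, 0, 0, 0, 0, 0, 11.6, 0, 0, 0, 0, 0, 0, 14, 0, 0, 0, 0, 0, 0, 15.2, 0, 0, 0, 0, 0, 0, 15.2],
)

```text
time: 15.33
ee_pos: [567.5, 248.6, 115.2]
orientation: [-0.012, -3.14, -0.002]
force: [-6.2, -0.2, 5.2]
width: 0.155
gripper_force: 40.8
```

```bash
python3 -c "
from h import *
s=env.observe();print(s['wrist_torque']);to([568.2,247.8,110],-np.pi/2-0.0105)"
```

```text
[-0.08876719  1.30898458 -0.12124759]
meas [567.5 248.6 115.2] q [0.3  0.31 0.11 1.38 0.   0.31] shift [-0.8 -0.8  5.2] rot [ 0.002 -0.    -1.568]
```

Turned 1.56 rad. Releasing, rising and checking by depth.

Units first: shifts go in units of 5 mm and turns go in units of 0.05 rad. So -120 mm is -24, -40 mm is -8.

Emit:
shift_gripper(
  increments=[0.25, 0, 0, 0, 0, 0, 0, 0.5, 0, 0, 0, 0, 0, 0, 0.5, 0, 0, 0, 0, 0, 0, 0.5, 0, 0, -2, 0, 0, 0, 0.5, 0, 0, -8, 0, 0, 0, 0.5, 0, 0, -16, 0, 0, 0, 0.5, 0, 0, -22, 0, 0, 0, 0.5, 0, 0, -24, 0, 0, 0],
)

```text
time: 16.0
ee_pos: [571.1, 248.6, 240.6]
orientation: [0.009, 3.131, 0.005]
force: [0.8, 0.4, 0.8]
width: 0.498
gripper_force: 0.0
```

Emit:
shift_gripper(
  increments=[0.5, 0, 0, 0, 0, 0, 0, 0.5, 0, 0, 0, 0, 0, 0, 0.5, 0, 0, 0, 0, 0, 0],
)

```text
time: 16.25
ee_pos: [568.1, 247.7, 230.8]
orientation: [-0.009, -3.139, 0.001]
force: [-0.9, 0.3, -0.5]
width: 0.5
gripper_force: 0.0
```

```bash
python3 - <<'E'
from h import *
shot("w8")
f=np.load("pics/w8.npz");d=f["d"];T=f["T"];K=f["K"]
vv,uu=np.mgrid[0:480,0:640];z=d.ravel()
P=(T[:3,:3]@(np.linalg.inv(K)@np.c_[uu.ravel(),vv.ravel(),np.ones(z.size)].T*z)).T+T[:3,3]
P=P[z>0]
def rep(n,x0,x1,y0,y1,lo,hi):
    k=(P[:,2]>lo)&(P[:,2]<hi)&(P[:,1]>y0)&(P[:,1]<y1)&(P[:,0]>x0)&(P[:,0]<x1)
    if k.sum()>5:print(n,k.sum(),P[k].min(0).round(),P[k].max(0).round(),cv2.minAreaRect(P[k][:,:2].astype(np.float32)))
rep("grip",520,620,200,300,108,115)
rep("arm/pin",585,630,215,280,72,83)
rep("handle",440,590,135,175,98,110)
# side view of pliers/tray
p,d=env.grab_frame("side");i=p.astype(int)
m=(i[...,0]>i[...,1]+50);m[:, :412]=0;m[:275]=0;m[345:]=0;m[:,488:]=0
v,u=np.nonzero(m)
X=np.array([px("side",d,a,b) for a,b in zip(u,v)]);print("pliers",len(X),X.min(0),X.max(0))
print(env.observe()['ee_pos'],env.observe()['force'],env.observe()['time'])
E
```

```text
grip 2002 [539. 241. 108.] [597. 255. 113.] ((567.7944946289062, 247.94869995117188), (13.92961311340332, 58.00273132324219), 89.27407836914062)
arm/pin 265 [596. 225.  72.] [613. 254.  80.] ((605.6696166992188, 239.88665771484375), (31.67198944091797, 12.03510570526123), 66.9809799194336)
handle 3677 [468. 148.  98.] [568. 161. 108.] ((517.9527587890625, 153.84268188476562), (12.552438735961914, 100.65217590332031), 89.45333862304688)
pliers 194 [ 467.2 -280.2    3.7] [ 509.5 -205.8   15.2]
[567.57854489 247.58469867 229.92284142] [0.66662192 0.17495146 0.13720182] 16.35
```

The grip lies along x, the arm reaches x=613 behind the pin, the handle is at its shut place, and the pliers are in the tray. Handing in.

```bash
python3 -c "
from station import env
print(env.close_job())"
```

```text
the job is handed in; nothing more can be done
None
```

The job is handed in: the pliers lie flat in the tray, the guard is against its end stop, and the latch is turned to locked (about 1.57 rad, arm behind the pin by depth); no verdict came back.

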